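# Load the shielded test box, shut it and set its clamp

## Task

Set the blue-topped aluminium amplifier module down gently, right way up, on the blue mat in the open test box, its long side running crosswise from the hinge side to the clamp side. Then lower the hinged lid fully shut without slamming it, and only then swing the red sprung clamp arm across the lid until its black pointer stands at the orange marker on the dial, and let go. Do not shift the orange marker, the black module, the mug, the screwdriver or the jar.

Things in the scene. Friction and masses are not known exactly. Their poses are not given: they have to be found in the camera images.
- amp_center (a point): Centre (half-way up) of the loose amplifier module to be loaded: an aluminium block with a blue top plate, 110 mm long (its x) x 60 mm wide (its y) x 45 mm high (z up), about 0.4 kg, with a 6 mm brass connector stub in the middle of each end face. It stands on the bench beside the black module; they may change places. Grasp it across the 60 mm width.
- spare_center (a point): Centre of a black module of the same size and axes; a bystander, leave it alone.
- box_mat (a point): Centre of the top face of the blue mat (90 mm along x, 150 mm along y) on the floor of the grey test box, 8 mm above the bench; axes are the box's: z up, x the box's long side, +y towards the hinge side, -y towards the clamp dial.  The module belongs with its long side along this y; resting on the mat its centre is 22.5 mm above this point.
- box: The grey test box, fixed to the bench; origin under its centre, same axes as box_mat. 240 mm (x) x 170 mm (y) outside, walls 6 mm thick, rim 70 mm above the bench, inside 228 x 158 mm, open above; hinged lid on its +y rim, brass connectors on its -x face, clamp post and dial beyond its -y side.
- lid (a joint): Angle of the grey lid (rad): 0 is shut, growing as it opens, about 1.65 to 1.95 (upright, leaning outwards) at the start. The hinge is stiff: the lid stays where it is left and needs about 0.44 N m to move, besides its weight of 0.35 kg. It can be pushed over by its outer face.
- lid_hinge (a point): A point on the lid's hinge line, midway along it, at the box's +y rim, 70.5 mm above the bench. The hinge line runs along the box's x (the lid measures 240 mm that way). Its axes turn with the lid: its -y runs from the hinge to the free edge (170 mm), its z is the outward normal of the lid's outer face; the lid is 8 mm thick (z 0 to 8 mm).
- lid_edge (a point): Middle of the lid's free edge, on its outer face (170 mm from the hinge line, 8 mm along the outward normal). Near it, 85 mm towards the box's +x end and 145 mm from the hinge line, the outer face carries a black ridge 50 mm long, 12 mm wide and 18 mm high.
- clamp (a joint): Angle of the red clamp arm about its upright pivot post (rad), growing clockwise seen from above. At 0 the arm points to the box's -y; at 1.57 to the box's -x; past 2 its knob is over the lid. Starts at 0.6 to 1.0, stop at 2.9. A spring (0.12 N m/rad) pulls it towards 0, but pivot friction (0.45 N m) is greater, so it stays where it is left; 5 N at the knob moves it.
- clamp_pivot (a point): Point on the clamp's pivot axis at the height of the knob's middle grip (127 mm above the bench). The post stands 60 mm along the box's x and -145 mm along its y from the box's middle. It carries a white dial with ticks, 110 mm across, top 80 mm above the bench.
- clamp_knob (a point): Grip point on the upright black knob at the clamp arm's end, 150 mm from the pivot axis, 127 mm above the bench; the knob is 22 mm across and stands from 98 mm (the arm's top) to 148 mm above the bench, and spins freely on its stud. The red arm is 18 mm wide, its underside 86 mm above the bench, clear of the shut lid (top 78.5 mm).
- pointer_tip (a point): Tip of the black pointer, which turns with the clamp arm over the dial, 55 mm from the pivot axis, 87 mm above the bench, 150 degrees anticlockwise (seen from above) from the arm's direction.
- marker_tip (a point): Middle of the inner end of the orange marker at the dial rim, 55 mm from the pivot axis, 87 mm above the bench: where the pointer tip must come. The marker is a block 28 mm long outwards from here, 12 mm wide along the rim and 12 mm high, on a thin orange strip from the pivot.
- marker (a joint): Angle of the orange marker on the dial, on the same zero and direction as clamp (rad): the clamp value at which pointer and marker meet. Between 2.15 and 2.65. Held by stiff friction; leave it.
- mug: White mug, 80 mm across, 90 mm high, origin under its centre; a bystander.
- driver: Screwdriver with a red handle, 160 mm long, lying on the bench; a bystander.
- capjar: Small closed jar, 60 mm across, 65 mm high, origin under its centre; a bystander.

How it is judged:
On the way, in this order (a step that is already met when the one before it is completed fails the run):
1. the amplifier module lies on the mat, crosswise and flat, let go (x of amp_center in the frame of box_mat between -0.02 and 0.02 m and y of amp_center in the frame of box_mat between -0.017 and 0.017 m and z of amp_center in the frame of box_mat below 0.028 m and angle between the x axis of amp_center and the y axis of box_mat, either way round below 0.2 rad and angle between amp_center's own z axis and vertical below 0.1 rad and contact force between the fingers and amp below 0.1 N), for 0.2 s.
2. the lid is shut (value of joint lid below 0.04 rad), for 0.2 s.
3. the clamp's pointer stands at the marker (distance between pointer_tip and marker_tip below 0.006 m), for 0.2 s.
At the end, for the whole second after the job is handed in: The amplifier lies flat on the mat (centre within 20 mm along the box and 17 mm across it, long side within 0.2 rad of crosswise), the lid is shut within 0.04 rad, the pointer tip is within 6 mm of the marker tip, and all is at rest (x of amp_center in the frame of box_mat between -0.02 and 0.02 m and y of amp_center in the frame of box_mat between -0.017 and 0.017 m and z of amp_center in the frame of box_mat below 0.028 m and angle between the x axis of amp_center and the y axis of box_mat, either way round below 0.2 rad and angle between amp_center's own z axis and vertical below 0.1 rad and value of joint lid below 0.04 rad and distance between pointer_tip and marker_tip below 0.006 m and velocity of joint clamp between -0.05 and 0.05 rad/s and linear speed of amp below 0.02 m/s); the robot touches nothing.
It fails at once if the module is dropped or thrown into the box (faster than 0.5 m/s inside it) (horizontal distance between amp_center and box_mat below 0.07 m and z of amp_center in the frame of box_mat below 0.07 m and linear speed of amp above 0.5 m/s).
It fails at once if the lid is slammed (closing faster than 3 rad/s) (velocity of joint lid below -3 rad/s).
It fails at once if the clamp arm is swung over the box while the lid is open (value of joint clamp above 1.9 rad and value of joint lid above 0.1 rad).
It fails at once if the orange marker is shifted by more than 4 mm (distance of marker_tip from where it was at the start of the episode above 0.004 m).
It fails at once if the black module, the mug, the screwdriver or the jar is moved by more than 25 mm (distance of any of spare_center, mug, driver, capjar from where it was at the start of the episode above 0.025 m).
It also fails if it takes over 72 s, if anything falls off the work surface, if the arm or the gripper's body presses on something with over 40 N, if the wrist force passes 120 N, or if a joint passes its speed limit or range.

## Robot

A 6-joint arm with a two-finger parallel gripper is mounted at the origin on the work surface. World frame = base frame: x ahead of the robot, y to its left, z up, the work surface at z = 0. Lengths are in m, angles in rad, forces in N, time in s.
With the tool pointing down it reaches from about 0.35 to 0.775 m from the base axis. Payload 5.5 kg.
Tool frame: the origin (TCP) lies at the very end of the fingers, on their centre line; the grasp point (between the pads) lies 19 mm behind it; z points along the fingers, y is the line along which they close (so a half turn about z gives the same grasp; the last joint's range is limited). The gripper opens to 85 mm and grips with 20 to 120 N. Pads are 22 mm wide; open, the fingers measure 114 mm over their backs; the gripper's body (76 mm by 85 mm) begins 54 mm behind the grasp point. The pads swing forward as they close: fully open they stand 13 mm farther back than shut.
Start: joints at [1.088, 0.313, 0.046, 1.304, 0, 1.431], TCP at [0.193, 0.542, 0.231] pointing down, gripper open.
Joint ranges: [-2.76, 2.76], [-0.86, 1.69], [-1.03, 1.26], [-2.2, 2.34], [-1.47, 1.5], [-3.14, 3.14]. Speed limits (rad/s): [2.57, 2.57, 3.14, 3.14, 3.14, 3.14].

## Interface

Orientations are given as a unit quaternion [w, x, y, z].
In Python, from workcell import env, imaging, ticket gives the robot as it stands. The module is installed in compiled form; this text tells all that it offers.
- The arm moves only by the tool apply_moves, never from a script. Its argument "rows" is a list of rows, each an object with "xyz": the shift along the tool's x, y, z in mm, a list of three; "turn": the turn, a rotation vector about the tool's x, y, z in rad, a list of three; "grip": the opening, from 0 (shut) to 1 (fully open). A call has 1 to 12 rows; each row is the pose to reach, as a shift and turn from the pose commanded when the call began, along the tool's axes at that moment; what a row does not reach only later rows make up. A row lasts 1/12 s, in which the tool goes at most 41.7 mm and 7.16 degrees, less where a joint would pass 70% of its speed; a pose out of reach is approached as far as the arm can. A call with a gripper value outside its range is refused whole. The fingers move at their own pace and stop on an object; "force" is the grip in N (left out, the last holds). Time passes only in rows, so rows that repeat a pose let the fingers close. It gives the time, the measured TCP pose, the force, the opening and the grip force at its end, in the units of the state.
- env.get_state(): the state, without advancing time (a new reading comes with each control period).
- imaging.read_camera(name): name is "scene" or "top" or "wrist"; returns a dict with "color" (480x640x3 uint8, blue, green, red), "z_map" (480x640 float32, m along the optical axis (not along the pixel's ray), 0 where there is no reading), "camera_matrix" (3x3 intrinsics, pixels), "view" (4x4, takes a point from world to camera coordinates). Camera axes: x right, y down, z forward; pixel columns grow to the right and rows downward; lengths in m; the calibration is good to about 2 mm. A picture is of the moment at which its call begins.
- ticket.hand_in(): hands the job in; it is judged then, once.
The state is a dict: "clock": time; "joint_pos": joint angles; "qvel": joint speeds; "tau": joint torques, N m; "tcp_pos": TCP position; "orientation": TCP orientation; "wrist_force": force on the tool from outside, world axes, zero at the start; "ft_torque": the same for the moment, N m; "finger_gap": finger opening in m; "grip_force": force on a finger pad.
Only numpy, scipy, OpenCV 4.12 (cv2) and the standard library are available. Lean on these libraries where they do the work, as an engineer would, in place of code of your own. Each camera call takes 0.05 s, during which the arm holds its last target. There are 200 camera calls.

## Working session

There is one attempt and no reset: what is moved stays moved. The work goes in short steps, Python scripts to look and compute and a tool call to move; the robot and the scene stay as the last step left them, time stands still between calls to the robot, and variables do not carry over. Pictures are saved under pics/ and viewed, at most 10 in all, crops included, and the job is handed in when it is done.

Besides the shell and the picture viewer there is one more tool, called as name([rows], argument=value, ...), one row to a line, values as JSON. apply_moves: Moves the arm, as the interface text tells. Its arguments: {"type":"object","properties":{"rows":{"type":"array"},"force":{"type":"number"}},"required":["rows"]}

```bash
mkdir -p pics
cat > h.py <<'E'
import numpy as np, cv2
from scipy.spatial.transform import Rotation as R
from workcell import env, imaging, ticket
def snap(n,f):
    c=imaging.read_camera(n); cv2.imwrite('pics/'+f+'.png',c['color']); np.savez('pics/'+f,**c); return c
def load(f): return np.load('pics/'+f+'.npz')
def world(c,u,v,z=None):
    K=c['camera_matrix'];T=np.linalg.inv(c['view'])
    d=np.linalg.inv(K)@[u,v,1.]
    if z is None:
        p=c['z_map'][int(v),int(u)]*d; return T[:3,:3]@p+T[:3,3]
    w=T[:3,:3]@d; return T[:3,3]+w*(z-T[2,3])/w[2]
def cloud(c):
    K=c['camera_matrix'];T=np.linalg.inv(c['view'])
    v,u=np.mgrid[:480,:640];z=c['z_map']
    p=np.stack([(u-K[0,2])/K[0,0]*z,(v-K[1,2])/K[1,1]*z,z],-1)
    return p@T[:3,:3].T+T[:3,3]
def pose():
    s=env.get_state(); o=s['orientation']; return np.array(s['tcp_pos']),R.from_quat([o[1],o[2],o[3],o[0]]),s
def to(p):  # shift in tool axes, mm
    t,r,s=pose(); return np.round(1000*r.inv().apply(np.array(p)-t),1)
E
python3 - <<'E'
from h import *
for n in('top','scene'): c=snap(n,n+'0'); print(np.linalg.inv(c['view'])[:3,3])
t,r,s=pose(); print(t,r.as_matrix().round(3),s['clock'],s['finger_gap'])
E
```

```text
[ 0.35539347 -0.1131441   1.39579427]
[ 1.12314433 -0.83918298  0.94106211]
[0.19307709 0.54110865 0.23048239] [[-0.942  0.336 -0.001]
 [ 0.336  0.942 -0.002]
 [ 0.    -0.002 -1.   ]] 0.1 0.08518634099586707
```

View pics/top0.png

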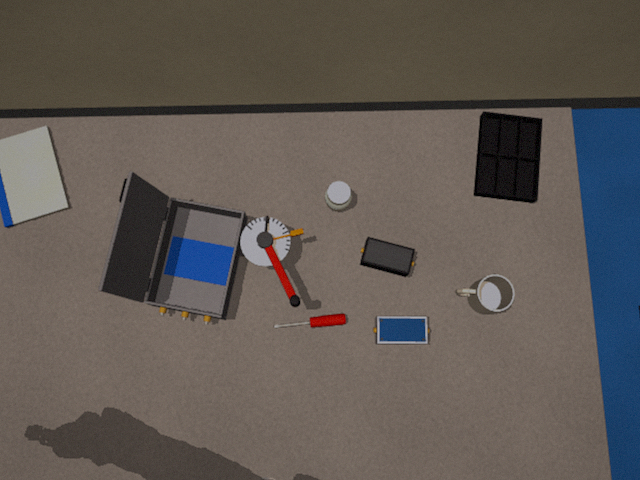

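View pics/scene0.png

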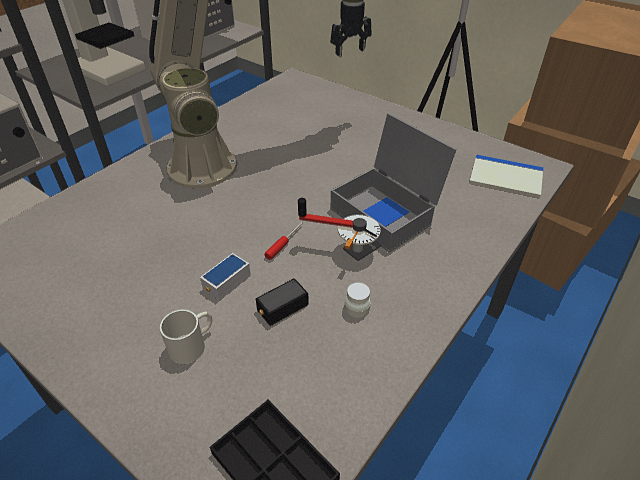

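The top view shows the amp at (402,330), the black module at (388,257), the mat centre near (198,261), the clamp pivot at (265,240) with its knob at (295,300), and the marker at (283–303,233). The screwdriver is near (312,322).

```bash
python3 - <<'E'
from h import *
c=load('top0'); P=cloud(c); img=c['color'].astype(int); b,g,r=img[...,0],img[...,1],img[...,2]
h=P[...,2]
def rect(m,n):
    k,l,st,ce=cv2.connectedComponentsWithStats(m.astype(np.uint8)); i=1+st[1:,4].argmax(); q=P[l==i]
    print(n,st[i],'med z',np.median(q[:,2]).round(4),[np.round(a,4) for a in cv2.minAreaRect((q[:,:2]*1000).astype(np.float32))])
v,u=np.mgrid[:480,:640]
win=lambda a,b_,c_,d:(u>a)&(u<b_)&(v>c_)&(v<d)
rect(win(365,440,310,350)&(h>.035),'amp')
rect(win(350,420,232,280)&(h>.035),'spare')
rect(win(155,240,225,295)&(b>r+60),'mat')
rect(win(450,520,270,320)&(h>.05),'mug')
rect(win(320,360,175,215)&(h>.05),'jar')
rect(win(270,350,312,330)&(h>.008),'drv')
for n,p in dict(knob=(295,300),pivot=(265,240),mk=(298,233),ptr=(267,220),lidedgeA=(136,180),lidB=(107,291)).items(): print(n,world(c,*p).round(4))
# box rim
m=win(145,250,195,322)&(h>.06)&(h<.076)
rect(m,'rim')
# lid plane
q=P[win(110,160,185,290)&(h>.09)]
ce=q.mean(0);n=np.linalg.svd(q-ce)[2][2]; print('lid',ce,n, q[:,2].max())
# marker orange
m=win(265,310,220,250)&(r>g+60)&(g>b+40); q=P[m]; print('orange',len(q)); print(q[::4].round(3))
E
python3 - <<'E'
import cv2
i=cv2.imread('pics/top0.png')[160:330,90:330]; cv2.imwrite('pics/crop0.png',cv2.resize(i,None,fx=3.3,fy=3.3,interpolation=cv2.INTER_CUBIC))
E
```

```text
amp [ 375  316   53   29 1416] med z 0.0458 [array([ 409.69  , -236.3111]), array([ 75.546 , 258.3907]), np.float64(7.4922)]
spare [ 361  237   54   39 1338] med z 0.0458 [array([ 474.225 , -231.7677]), array([115.3355, 315.385 ]), np.float64(65.1375)]
mat [ 164  237   70   49 2420] med z 0.0082 [array([520.2709,  32.4584]), array([420.5499, 129.137 ]), np.float64(58.5176)]
mug [456 275  58  38 668] med z 0.0779 [array([ 437.4954, -324.7678]), array([ 78.4247, 452.5184]), np.float64(16.5994)]
jar [327 182  23  24 450] med z 0.065 [array([ 552.1584, -158.5953]), array([ 50.4241, 400.7323]), np.float64(84.1651)]
drv [274 314  72  14 501] med z 0.0222 [array([ 440.4967, -109.9653]), array([118.8906, 121.9661]), np.float64(47.8707)]
knob [ 0.4791 -0.0786  0.1465]
pivot [ 0.6131 -0.0152  0.1037]
mk [ 0.6297 -0.0858  0.0904]
ptr [ 0.6606 -0.0187  0.0881]
lidedgeA [0.7187 0.2329 0.2133]
lidB [0.4972 0.2801 0.2162]
rim [ 146  198   99  121 1257] med z 0.0693 [array([586.9397, 141.4137]), array([178.5822, 241.0174]), np.float64(77.8836)]
lid [0.6125712  0.24361337 0.17614319] [-0.14586259 -0.96313317 -0.22605001] 1.3957942686181743
orange 20
[[ 0.638 -0.09   0.094]
 [ 0.636 -0.086  0.092]
 [ 0.633 -0.077  0.095]
 [ 0.629 -0.088  0.096]
 [ 0.625 -0.071  0.093]]
```

View pics/crop0.png

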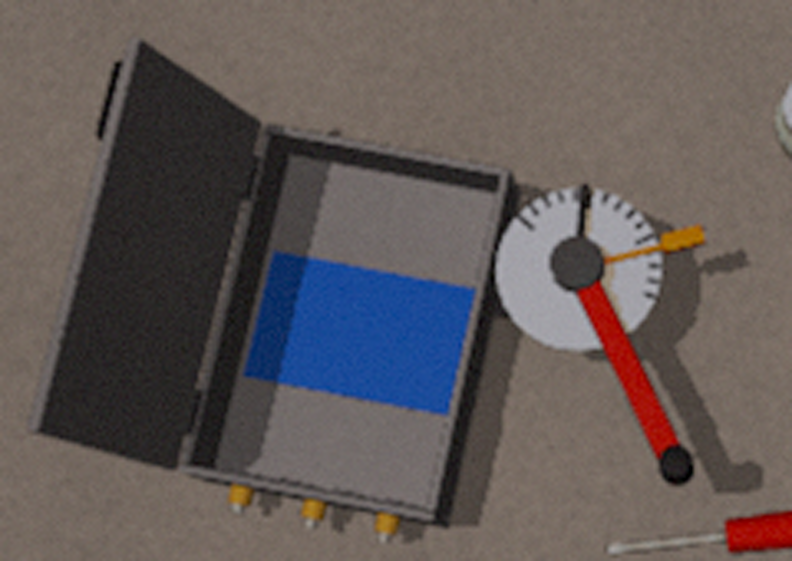

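The crop shows rim corners at about (268,126), (512,172), (443,522) and (185,468). The pivot is at (577,263), the knob at (676,465), and the marker block runs from about (663,243) to (705,233).

Run:
```python
from h import *
c=load('top0'); img=c['color'].astype(int); b,g,r=[img[...,i] for i in range(3)]
pc=lambda q,z:world(c,q[0]/3.3+90-.3,q[1]/3.3+160-.3,z)[:2]
A,B,C,D=[pc(q,.07) for q in((268,126),(512,172),(443,522),(185,468))]
print('rim',A,B,C,D,'sides',np.linalg.norm(A-B),np.linalg.norm(B-C),np.linalg.norm(C-D),np.linalg.norm(A-D))
m=(A+B+C+D)/4; ex=(A-D)+(B-C); ex/=np.linalg.norm(ex); ey=np.array([-ex[1],ex[0]])
print('box',m.round(4),'yaw',np.arctan2(ex[1],ex[0]).round(4))
print('mat corners',[pc(q,.008).round(4) for q in((277,253),(475,289),(447,414),(246,376))])
pv=m+.06*ex-.145*ey; print('pivot from box',pv,'seen',pc((577,263),.104))
pk=pc((676,465),.148); pv2=pc((577,263),.104)
def ang(d): return np.arctan2(-d@ex,-d@ey)
print('knob',pk,np.linalg.norm(pk-pv),'clamp',ang(pk-pv),ang(pk-pv2))
for q in((663,243),(685,238),(705,233)):
  x=pc(q,.093); print('mk',x,np.linalg.norm(x-pv),'th',ang(x-pv)+np.radians(150),ang(x-pv2)+np.radians(150))
for n,w,msk in(('amp',(365,440,310,350),b>r+25),('spare',(350,425,232,282),r+g+b<90)):
  k=np.zeros_like(b,dtype=np.uint8); k[w[2]:w[3],w[0]:w[1]]=msk[w[2]:w[3],w[0]:w[1]]
  v,u=np.nonzero(k); Q=np.array([world(c,a,d,.045)[:2]*1000 for a,d in zip(u,v)],np.float32); print(n,cv2.minAreaRect(Q),np.median(Q,0),cv2.boxPoints(cv2.minAreaRect(Q)).round())
```

```text
rim [0.71972482 0.19587485] [0.68439387 0.03154694] [0.45161749 0.07623634] [0.49029212 0.24454558] sides 0.16808312815386836 0.2370273970875443 0.17269547949945233 0.2345382862690265
box [0.5865 0.1371] yaw -0.1993
mat corners [array([0.6451, 0.2019]), array([0.6167, 0.064 ]), array([0.5298, 0.0829]), array([0.5591, 0.2213])]
pivot from box [ 0.61661103 -0.01695801] seen [ 0.61437132 -0.01429453]
knob [ 0.47770814 -0.07771118] 0.15160792011087965 clamp 0.9591824611540634 0.9370263136135354
mk [ 0.62875104 -0.06985397] 0.05427120124232684 th 2.193088296701026 2.1654291551669913
mk [ 0.63179582 -0.08431934] 0.06905162279478898 th 2.196971746020627 2.1748084661837837
mk [ 0.63487144 -0.09748849] 0.08257482643737656 th 2.195707818010458 2.177088392150875
amp ((419.9751281738281, -307.19000244140625), (100.05341339111328, 49.62842559814453), 88.7501220703125) [ 420.3612  -307.13318] [[ 394. -357.]
 [ 444. -358.]
 [ 446. -258.]
 [ 396. -257.]]
spare ((581.48193359375, -282.3812255859375), (108.65406036376953, 64.11495208740234), 73.6151351928711) [ 560.8442 -274.2151] [[ 535. -325.]
 [ 597. -344.]
 [ 628. -239.]
 [ 566. -221.]]
```

Run:
```python
from h import *
print(to([.38,.15,.30]),to([.42,-.307,.2]))
```

```text
[-307.5 -305.6  -69.1] [-498.8 -722.4   31.6]
```

apply_moves([
  {"xyz":[-307,-305,-69],"turn":[0,0,0.1],"grip":1},
  {"xyz":[-307,-305,-69],"turn":[0,0,0.2],"grip":1},
  {"xyz":[-307,-305,-69],"turn":[0,0,0.3],"grip":1},
  {"xyz":[-307,-305,-69],"turn":[0,0,0.4],"grip":1},
  {"xyz":[-307,-305,-69],"turn":[0,0,0.5],"grip":1},
  {"xyz":[-307,-305,-69],"turn":[0,0,0.6],"grip":1},
  {"xyz":[-307,-305,-69],"turn":[0,0,0.7],"grip":1},
  {"xyz":[-307,-305,-69],"turn":[0,0,0.8],"grip":1},
  {"xyz":[-307,-305,-69],"turn":[0,0,0.9],"grip":1},
  {"xyz":[-307,-305,-69],"turn":[0,0,1.0],"grip":1},
  {"xyz":[-307,-305,-69],"turn":[0,0,1.1],"grip":1},
  {"xyz":[-307,-305,-69],"turn":[0,0,1.25],"grip":1},
])

```text
clock: 1.1
tcp_pos: [0.3818, 0.1478, 0.3008]
orientation: [0.001, 0.71, 0.704, 0.0]
wrist_force: [0.6, -0.1, -0.1]
finger_gap: 0.0857
grip_force: 0.0
```

Run:
```python
from h import *
t,r,s=pose(); print(t,r.as_matrix().round(3)); print(to([.42,-.307,.2]))
```

```text
[0.38183104 0.14778863 0.30076916] [[ 0.008  1.     0.002]
 [ 1.    -0.008 -0.001]
 [-0.001  0.002 -1.   ]]
[-454.4   41.6  101.2]
```

apply_moves([
  {"xyz":[-40,4,10],"turn":[0,0,0],"grip":1},
  {"xyz":[-80,8,20],"turn":[0,0,0],"grip":1},
  {"xyz":[-120,11,30],"turn":[0,0,0],"grip":1},
  {"xyz":[-160,15,40],"turn":[0,0,0],"grip":1},
  {"xyz":[-200,18,45],"turn":[0,0,0],"grip":1},
  {"xyz":[-240,22,55],"turn":[0,0,0],"grip":1},
  {"xyz":[-280,26,65],"turn":[0,0,0],"grip":1},
  {"xyz":[-320,30,75],"turn":[0,0,0],"grip":1},
  {"xyz":[-360,33,80],"turn":[0,0,0],"grip":1},
  {"xyz":[-400,37,90],"turn":[0,0,0],"grip":1},
  {"xyz":[-435,41,100],"turn":[0,0,0],"grip":1},
  {"xyz":[-454,42,101],"turn":[0,0,0],"grip":1},
])

```text
clock: 2.1
tcp_pos: [0.4226, -0.3061, 0.1968]
orientation: [-0.001, 0.707, 0.707, -0.0]
wrist_force: [0.3, 0.3, 0.9]
finger_gap: 0.0854
grip_force: 0.0
```

apply_moves([
  {"xyz":[0,0,0],"turn":[0,0,0],"grip":1},
  {"xyz":[0,0,0],"turn":[0,0,0],"grip":1},
])

```text
clock: 2.27
tcp_pos: [0.4227, -0.3033, 0.1983]
orientation: [-0.001, 0.707, 0.707, 0.0]
wrist_force: [0.3, 1.0, 0.3]
finger_gap: 0.0855
grip_force: 0.0
```

Run:
```python
from h import *
t,r,s=pose(); print(t,r.as_matrix().round(3)); 
c=snap('wrist','w1'); img=c['color'].astype(int); b,g,rr=[img[...,i] for i in range(3)]
v,u=np.nonzero(b>rr+25); 
Q=np.array([world(c,a,d,.045)[:2]*1000 for a,d in zip(u[::7],v[::7])],np.float32); print(len(u),cv2.minAreaRect(Q),cv2.boxPoints(cv2.minAreaRect(Q)).round())
```

```text
[ 0.42267781 -0.30326274  0.19829714] [[-0.001  1.    -0.001]
 [ 1.     0.001  0.002]
 [ 0.002 -0.001 -1.   ]]
6573 ((419.8476867675781, -307.552490234375), (100.82958984375, 50.6563606262207), 88.31719207763672) [[ 393. -357.]
 [ 444. -359.]
 [ 447. -258.]
 [ 396. -256.]]
```

View pics/w1.png

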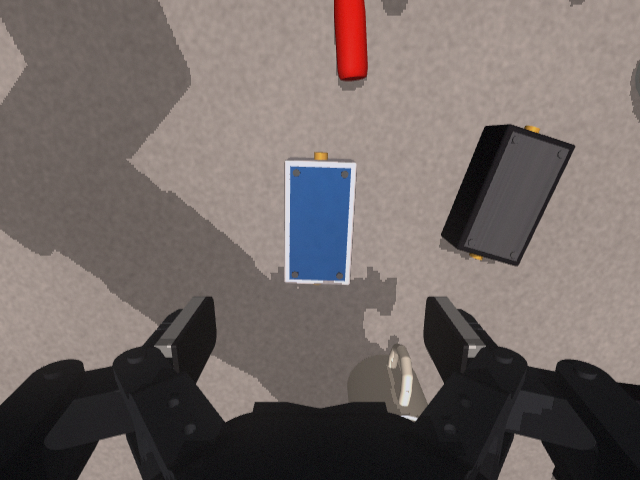

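The wrist view shows the amp upright at (320,222). The black module's nearest corner is about 100 mm away, so the fingers clear it.

apply_moves([
  {"xyz":[-4,-3,20],"turn":[0,0,0.025],"grip":1},
  {"xyz":[-4,-3,45],"turn":[0,0,0.025],"grip":1},
  {"xyz":[-4,-3,75],"turn":[0,0,0.025],"grip":1},
  {"xyz":[-4,-3,100],"turn":[0,0,0.025],"grip":1},
  {"xyz":[-4,-3,125],"turn":[0,0,0.025],"grip":1},
  {"xyz":[-4,-3,145],"turn":[0,0,0.025],"grip":1},
  {"xyz":[-4,-3,160],"turn":[0,0,0.025],"grip":1},
  {"xyz":[-4,-3,172],"turn":[0,0,0.025],"grip":1},
  {"xyz":[-4,-3,180],"turn":[0,0,0.025],"grip":1},
  {"xyz":[-4,-3,185],"turn":[0,0,0.025],"grip":1},
  {"xyz":[-4,-3,186],"turn":[0,0,0.025],"grip":1},
  {"xyz":[-4,-3,186],"turn":[0,0,0.025],"grip":1},
])

```text
clock: 3.32
tcp_pos: [0.4206, -0.3064, 0.0137]
orientation: [0.0, 0.715, 0.7, 0.0]
wrist_force: [0.2, -0.2, 0.6]
finger_gap: 0.0855
grip_force: 0.0
```

apply_moves([
  {"xyz":[0,0,0],"turn":[0,0,0],"grip":0.5},
  {"xyz":[0,0,0],"turn":[0,0,0],"grip":0.5},
  {"xyz":[0,0,0],"turn":[0,0,0],"grip":0.5},
  {"xyz":[0,0,0],"turn":[0,0,0],"grip":0.5},
  {"xyz":[0,0,0],"turn":[0,0,0],"grip":0.5},
  {"xyz":[0,0,0],"turn":[0,0,0],"grip":0.5},
  {"xyz":[0,0,0],"turn":[0,0,0],"grip":0.5},
  {"xyz":[0,0,0],"turn":[0,0,0],"grip":0.5},
], force=40)

```text
clock: 3.98
tcp_pos: [0.4211, -0.3073, 0.0144]
orientation: [0.001, 0.715, 0.699, 0.0]
wrist_force: [0.5, 1.5, 4.8]
finger_gap: 0.0591
grip_force: 44.9
```

Run:
```python
from h import *
t,r,s=pose(); print(t,r.as_matrix().round(3),s['finger_gap'],s['grip_force']); print(to([.42,-.25,.25]),to([.40,-.1,.25]),to([.5865,.137,.25]))
```

```text
[ 0.421099   -0.30727557  0.01436111] [[ 0.022  1.     0.002]
 [ 1.    -0.022 -0.001]
 [-0.001  0.002 -1.   ]] 0.059064351268853406 44.91385817527771
[  57.    -1.9 -235.7] [ 206.5  -25.2 -235.9] [ 447.6  156.  -235.8]
```

apply_moves([
  {"xyz":[0,0,-8],"turn":[0,0,0],"grip":0.5},
  {"xyz":[0,0,-25],"turn":[0,0,0],"grip":0.5},
  {"xyz":[0,0,-50],"turn":[0,0,0],"grip":0.5},
  {"xyz":[0,0,-75],"turn":[0,0,0],"grip":0.5},
  {"xyz":[0,0,-100],"turn":[0,0,0],"grip":0.5},
  {"xyz":[0,0,-125],"turn":[0,0,0],"grip":0.5},
  {"xyz":[0,0,-150],"turn":[0,0,0],"grip":0.5},
  {"xyz":[0,0,-175],"turn":[0,0,0],"grip":0.5},
  {"xyz":[0,0,-200],"turn":[0,0,0],"grip":0.5},
  {"xyz":[10,0,-220],"turn":[0,0,0],"grip":0.5},
  {"xyz":[25,5,-230],"turn":[0,0,0],"grip":0.5},
  {"xyz":[45,10,-236],"turn":[0,0,0],"grip":0.5},
])

```text
clock: 4.98
tcp_pos: [0.4311, -0.2626, 0.2507]
orientation: [0.001, 0.716, 0.698, -0.0]
wrist_force: [0.6, -0.1, -5.3]
finger_gap: 0.0588
grip_force: 45.6
```

apply_moves([
  {"xyz":[25,4,0],"turn":[0,0,0],"grip":0.5},
  {"xyz":[55,12,0],"turn":[0,0,0.02],"grip":0.5},
  {"xyz":[90,24,0],"turn":[0,0,0.04],"grip":0.5},
  {"xyz":[125,36,0],"turn":[0,0,0.06],"grip":0.5},
  {"xyz":[160,49,0],"turn":[0,0,0.08],"grip":0.5},
  {"xyz":[195,63,0],"turn":[0,0,0.1],"grip":0.5},
  {"xyz":[230,78,0],"turn":[0,0,0.12],"grip":0.5},
  {"xyz":[265,92,0],"turn":[0,0,0.14],"grip":0.5},
  {"xyz":[300,106,0],"turn":[0,0,0.16],"grip":0.5},
  {"xyz":[335,120,0],"turn":[0,0,0.175],"grip":0.5},
  {"xyz":[365,132,0],"turn":[0,0,0.175],"grip":0.5},
  {"xyz":[385,140,0],"turn":[0,0,0.175],"grip":0.5},
])

```text
clock: 5.98
tcp_pos: [0.5795, 0.1228, 0.2482]
orientation: [-0.001, 0.773, 0.635, -0.001]
wrist_force: [0.4, -0.5, -5.2]
finger_gap: 0.0595
grip_force: 45.5
```

apply_moves([
  {"xyz":[5,2,0],"turn":[0,0,0],"grip":0.5},
  {"xyz":[5,2,0],"turn":[0,0,0],"grip":0.5},
  {"xyz":[5,2,0],"turn":[0,0,0],"grip":0.5},
])

```text
clock: 6.23
tcp_pos: [0.5818, 0.124, 0.2484]
orientation: [-0.0, 0.773, 0.634, -0.001]
wrist_force: [0.4, -0.2, -5.0]
finger_gap: 0.0593
grip_force: 45.5
```

Run:
```python
from h import *
t,r,s=pose(); print(t,r.as_matrix().round(3),s['finger_gap'],s['grip_force']); print(to([.5865,.137,.25]))
c=snap('wrist','w2')
```

```text
[0.58177164 0.12397999 0.24839491] [[ 0.195  0.981 -0.003]
 [ 0.981 -0.195 -0.001]
 [-0.001 -0.002 -1.   ]] 0.05930220569639347 45.470863580703735
[13.7  2.1 -1.6]
```

View pics/w2.png

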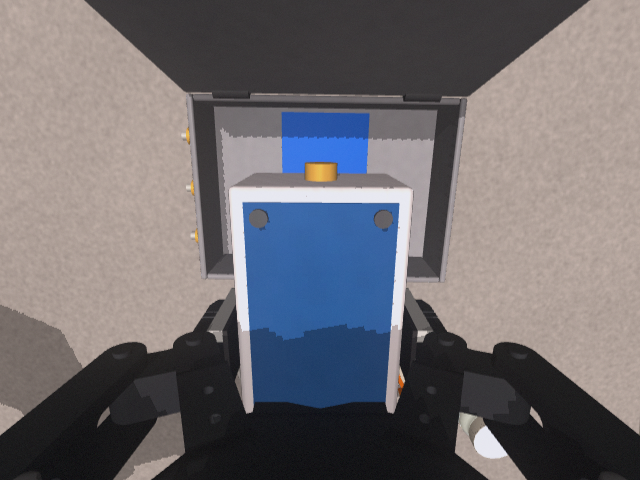

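The wrist view shows the mat's hinge-side corners at (282,112) and (369,114), the rim corners at (190,97), (466,100), (442,280) and (205,277), and the amp held level.

Run:
```python
from h import *
c=load('w2')
a,b=world(c,282,112,.008)[:2],world(c,369,114,.008)[:2]; d=world(c,282,172,.008)[:2]
print(a,b,np.linalg.norm(a-b)); ex=(b-a)/np.linalg.norm(b-a); ey=np.array([-ex[1],ex[0]]); print('yaw',np.arctan2(ex[1],ex[0]),'centre',(a+b)/2-.075*ey)
print([world(c,*q,.07)[:2].round(4) for q in((190,97),(466,100),(442,280),(205,277))])
Q=[world(c,*q,.07)[:2] for q in((190,97),(466,100),(442,280),(205,277))]; print(np.mean(Q,0))
print('amp top corner',[world(c,*q)[:3].round(4) for q in((240,195),(402,195))])
# lid plane top view cross
```

```text
[0.56026884 0.22283591] [0.6471192  0.20355844] 0.08896406776572116
yaw -0.21842077517379996 centre [0.5874424  0.13997911]
[array([0.492 , 0.2449]), array([0.7209, 0.1968]), array([0.6845, 0.0363]), array([0.4578, 0.0844])]
[0.58882929 0.14059475]
amp top corner [array([0.5659, 0.1799, 0.2795]), array([0.6161, 0.1701, 0.28  ])]
```

apply_moves([
  {"xyz":[10,1,0],"turn":[0,0,0.008],"grip":0.5},
  {"xyz":[18,2,5],"turn":[0,0,0.008],"grip":0.5},
  {"xyz":[18,2,22],"turn":[0,0,0.008],"grip":0.5},
  {"xyz":[18,2,44],"turn":[0,0,0.008],"grip":0.5},
  {"xyz":[18,2,66],"turn":[0,0,0.008],"grip":0.5},
  {"xyz":[18,2,86],"turn":[0,0,0.008],"grip":0.5},
  {"xyz":[18,2,104],"turn":[0,0,0.008],"grip":0.5},
  {"xyz":[18,2,120],"turn":[0,0,0.008],"grip":0.5},
  {"xyz":[18,2,134],"turn":[0,0,0.008],"grip":0.5},
  {"xyz":[18,2,146],"turn":[0,0,0.008],"grip":0.5},
  {"xyz":[18,2,150],"turn":[0,0,0.008],"grip":0.5},
  {"xyz":[18,2,150],"turn":[0,0,0.008],"grip":0.5},
])

```text
clock: 7.28
tcp_pos: [0.5871, 0.1413, 0.0979]
orientation: [-0.001, 0.776, 0.631, -0.001]
wrist_force: [0.0, -0.0, -5.8]
finger_gap: 0.0592
grip_force: 45.4
```

Run:
```python
from h import *
print(pose()[0],to([.588,.141,.0224]))
```

```text
[0.58705281 0.14133724 0.09786022] [-0.1  1.2 75.5]
```

apply_moves([
  {"xyz":[0,1,10],"turn":[0,0,0],"grip":0.5},
  {"xyz":[0,1,22],"turn":[0,0,0],"grip":0.5},
  {"xyz":[0,1,34],"turn":[0,0,0],"grip":0.5},
  {"xyz":[0,1,45],"turn":[0,0,0],"grip":0.5},
  {"xyz":[0,1,54],"turn":[0,0,0],"grip":0.5},
  {"xyz":[0,1,61],"turn":[0,0,0],"grip":0.5},
  {"xyz":[0,1,66],"turn":[0,0,0],"grip":0.5},
  {"xyz":[0,1,69],"turn":[0,0,0],"grip":0.5},
  {"xyz":[0,1,71],"turn":[0,0,0],"grip":0.5},
  {"xyz":[0,1,73],"turn":[0,0,0],"grip":0.5},
  {"xyz":[0,1,74],"turn":[0,0,0],"grip":0.5},
  {"xyz":[0,1,74],"turn":[0,0,0],"grip":0.5},
])

```text
clock: 8.28
tcp_pos: [0.5893, 0.1415, 0.0254]
orientation: [0.0, 0.776, 0.631, 0.0]
wrist_force: [0.4, 0.9, -4.4]
finger_gap: 0.0592
grip_force: 45.6
```

apply_moves([
  {"xyz":[0,0,1],"turn":[0,0,0],"grip":0.5},
  {"xyz":[0,0,1],"turn":[0,0,0],"grip":0.5},
])

```text
clock: 8.45
tcp_pos: [0.5893, 0.1415, 0.0245]
orientation: [0.0, 0.776, 0.631, 0.0]
wrist_force: [0.2, 0.4, -5.8]
finger_gap: 0.0591
grip_force: 45.6
```

Still hanging; I'll lower a little more.

apply_moves([
  {"xyz":[0,0,1],"turn":[0,0,0],"grip":0.5},
  {"xyz":[0,0,2],"turn":[0,0,0],"grip":0.5},
  {"xyz":[0,0,2],"turn":[0,0,0],"grip":0.5},
])

```text
clock: 8.7
tcp_pos: [0.5894, 0.1415, 0.0225]
orientation: [0.0, 0.776, 0.631, 0.0]
wrist_force: [0.6, 0.7, -5.0]
finger_gap: 0.0593
grip_force: 45.6
```

apply_moves([
  {"xyz":[0,0,1],"turn":[0,0,0],"grip":0.5},
  {"xyz":[0,0,1],"turn":[0,0,0],"grip":0.5},
])

```text
clock: 8.87
tcp_pos: [0.5894, 0.1415, 0.0224]
orientation: [0.0, 0.776, 0.631, 0.0]
wrist_force: [-3.5, -0.0, 3.9]
finger_gap: 0.0592
grip_force: 46.5
```

apply_moves([
  {"xyz":[0,0,0],"turn":[0,0,0],"grip":0.8},
  {"xyz":[0,0,0],"turn":[0,0,0],"grip":0.9},
  {"xyz":[0,0,0],"turn":[0,0,0],"grip":1},
  {"xyz":[0,0,0],"turn":[0,0,0],"grip":1},
  {"xyz":[0,0,0],"turn":[0,0,0],"grip":1},
  {"xyz":[0,0,-10],"turn":[0,0,0],"grip":1},
  {"xyz":[0,0,-35],"turn":[0,0,0],"grip":1},
  {"xyz":[0,0,-70],"turn":[0,0,0],"grip":1},
  {"xyz":[0,0,-110],"turn":[0,0,0],"grip":1},
  {"xyz":[0,0,-150],"turn":[0,0,0],"grip":1},
  {"xyz":[0,0,-190],"turn":[0,0,0],"grip":1},
  {"xyz":[0,0,-230],"turn":[0,0,0],"grip":1},
])

```text
clock: 9.87
tcp_pos: [0.5886, 0.1414, 0.2543]
orientation: [0.0, 0.776, 0.631, 0.0]
wrist_force: [1.1, 0.8, -0.9]
finger_gap: 0.0856
grip_force: 0.0
```

apply_moves([
  {"xyz":[0,0,-40],"turn":[0,0,0],"grip":0},
  {"xyz":[0,0,-70],"turn":[0,0,0],"grip":0},
  {"xyz":[0,0,-75],"turn":[0,0,0],"grip":0},
  {"xyz":[0,0,-75],"turn":[0,0,0],"grip":0},
  {"xyz":[0,0,-75],"turn":[0,0,0],"grip":0},
  {"xyz":[0,0,-75],"turn":[0,0,0],"grip":0},
])

```text
clock: 10.37
tcp_pos: [0.5884, 0.1413, 0.3245]
orientation: [-0.001, 0.776, 0.631, -0.001]
wrist_force: [0.0, 0.1, -0.8]
finger_gap: 0.0119
grip_force: 0.0
```

Run:
```python
from h import *
t,r,s=pose(); print(t,s['finger_gap'])
c=snap('wrist','w3'); img=c['color'].astype(int); b,g,rr=[img[...,i] for i in range(3)]
P=cloud(c); z=P[...,2]
ex=np.array([np.cos(-.205),np.sin(-.205)]); ey=np.array([-ex[1],ex[0]]); bx=np.array([.5875,.140])
m=(z>.045)&(z<.06)&(c['z_map']>0); q=P[m][:,:2]-bx; k=(abs(q@ex)<.06)&(abs(q@ey)<.07); Q=P[m][k][:,:2]
R_=cv2.minAreaRect((Q*1000).astype(np.float32)); print('amp top',len(Q),np.median(P[m][k][:,2]),R_)
u=(np.array(R_[0])/1000-bx); print('in box frame',u@ex,u@ey)
# lid from top camera
c=load('top0');P=cloud(c).reshape(-1,3); P=P[(P[:,2]>.085)&(P[:,2]<.5)]
d=P[:,:2]-bx; a,y=d@ex,d@ey; k=(abs(a)<.1)&(y>.08)&(y<.2); y=y[k];zz=P[k][:,2]
p=np.polyfit(zz,y,1); print('lid inner y=',p,'angle',np.pi/2+np.arctan(p[0]),zz.max())
```

```text
[0.5884103  0.14131106 0.32450102] 0.011860821161394934
amp top 4643 0.053377491307752434 ((587.697509765625, 141.1833038330078), (108.8116455078125, 60.06494140625), 77.83384704589844)
in box frame -4.750769500486771e-05 0.0011987331177720458
lid inner y= [0.23200431 0.06951882] angle 1.7987674877575763 0.24191228593447733
```

View pics/w3.png

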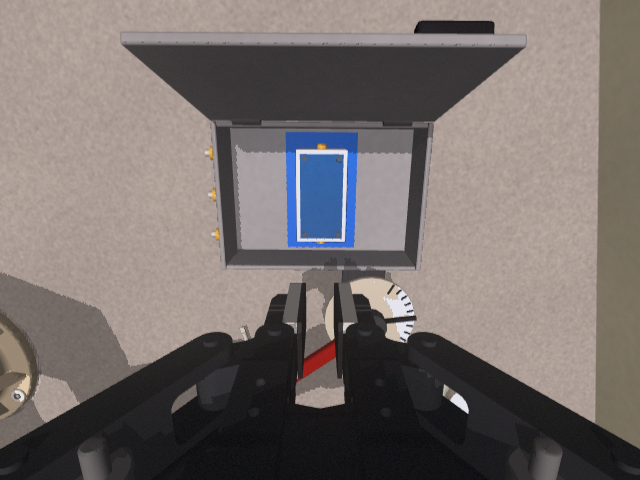

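The amp lies centred on the mat at (321,196) in this view, and the measured offset is about 1 mm. The lid stands at about 1.80 rad. Next the shut fingers go behind the lid.

apply_moves([
  {"xyz":[20,-5,0],"turn":[0,0,0],"grip":0},
  {"xyz":[55,-10,0],"turn":[0,0,0],"grip":0},
  {"xyz":[90,-15,0],"turn":[0,0,0],"grip":0},
  {"xyz":[125,-20,0],"turn":[0,0,0],"grip":0},
  {"xyz":[160,-20,0],"turn":[0,0,0],"grip":0},
  {"xyz":[190,-20,0],"turn":[0,0,0],"grip":0},
  {"xyz":[200,-20,10],"turn":[0,0,0],"grip":0},
  {"xyz":[200,-20,40],"turn":[0,0,0],"grip":0},
  {"xyz":[200,-20,75],"turn":[0,0,0],"grip":0},
  {"xyz":[200,-20,105],"turn":[0,0,0],"grip":0},
  {"xyz":[200,-20,129],"turn":[0,0,0],"grip":0},
  {"xyz":[200,-20,129],"turn":[0,0,0],"grip":0},
])

```text
clock: 11.42
tcp_pos: [0.6061, 0.3391, 0.1886]
orientation: [-0.002, 0.776, 0.631, -0.007]
wrist_force: [-0.8, -0.8, -0.6]
finger_gap: 0.0002
grip_force: 0.0
```

Run:
```python
from h import *
t,r,s=pose(); print(t,s['joint_pos'],s['finger_gap'])
ex=np.array([np.cos(-.205),np.sin(-.205)]); ey=np.array([-ex[1],ex[0]]); bx=np.array([.5875,.140])
print((t[:2]-bx)@ex,(t[:2]-bx)@ey); print(r.as_matrix().round(3))
```

```text
[0.6060582  0.33905773 0.18860446] [ 3.94685689e-01  5.80722167e-01  3.55051518e-01  1.35916313e+00
 -1.67264075e-04  2.17080275e+00] 0.00023213196580889724
-0.022352005544755568 0.19866749603439574
[[ 0.204  0.979 -0.013]
 [ 0.979 -0.204 -0.006]
 [-0.008 -0.011 -1.   ]]
```

apply_moves([
  {"xyz":[-25,0,0],"turn":[0,0,0],"grip":0},
  {"xyz":[-45,0,0],"turn":[0,0,0],"grip":0},
  {"xyz":[-57,0,0],"turn":[0,0,0],"grip":0},
  {"xyz":[-68,0,0],"turn":[0,0,0],"grip":0},
  {"xyz":[-79,0,0],"turn":[0,0,0],"grip":0},
  {"xyz":[-90,0,0],"turn":[0,0,0],"grip":0},
  {"xyz":[-102,0,0],"turn":[0,0,0],"grip":0},
  {"xyz":[-114,0,0],"turn":[0,0,0],"grip":0},
  {"xyz":[-126,0,0],"turn":[0,0,0],"grip":0},
  {"xyz":[-138,0,0],"turn":[0,0,0],"grip":0},
  {"xyz":[-144,0,0],"turn":[0,0,0],"grip":0},
  {"xyz":[-144,0,0],"turn":[0,0,0],"grip":0},
])

```text
clock: 12.42
tcp_pos: [0.5804, 0.1985, 0.1969]
orientation: [0.0, 0.776, 0.63, -0.001]
wrist_force: [0.0, 0.0, -0.0]
finger_gap: 0.0002
grip_force: 0.0
```

Run:
```python
from h import *
t,r,s=pose()
ex=np.array([np.cos(-.205),np.sin(-.205)]); ey=np.array([-ex[1],ex[0]]); bx=np.array([.5875,.140])
print('tcp box y,z',(t[:2]-bx)@ey,t[2])
c=snap('top','t4');P=cloud(c).reshape(-1,3); P=P[(P[:,2]>.085)&(P[:,2]<.25)]
d=P[:,:2]-bx; a,y=d@ex,d@ey; k=(a>.06)&(a<.11)&(y>-.1)&(y<.2); y=y[k];z=P[k][:,2]; print(k.sum())
p=np.polyfit(y,z,1); print('lid angle',-np.arctan(p[0]),y.min(),z.max())
```

```text
tcp box y,z 0.055810022651632735 0.19690898151267838
395
lid angle 0.6098551274769434 -0.09850156931396122 0.23612028862506107
```

Run:
```python
from h import *
ex=np.array([np.cos(-.205),np.sin(-.205)]); ey=np.array([-ex[1],ex[0]]); bx=np.array([.5875,.140])
for f in('t4',):
  c=load(f);P=cloud(c).reshape(-1,3); P=P[(P[:,2]>.06)&(P[:,2]<.26)]
  d=P[:,:2]-bx; a,y=d@ex,d@ey
  for lo,hi in((-.115,-.09),(.02,.05),(.1,.118)):
    k=(a>lo)&(a<hi)&(abs(y)<.2); o=np.argsort(y[k]); print(lo,np.c_[y[k],P[k][:,2]][o][::max(1,k.sum()//14)].round(3).tolist())
```

```text
-0.115 [[-0.083, 0.065], [-0.082, 0.073], [-0.079, 0.067], [0.026, 0.231], [0.028, 0.228], [0.029, 0.232], [0.031, 0.232], [0.035, 0.225], [0.041, 0.21], [0.048, 0.192], [0.057, 0.169], [0.065, 0.149], [0.073, 0.13], [0.082, 0.109]]
0.02 [[-0.198, 0.081], [-0.184, 0.078], [-0.174, 0.081], [-0.164, 0.098], [-0.155, 0.101], [-0.146, 0.104], [-0.137, 0.08], [-0.128, 0.084], [-0.118, 0.077], [-0.109, 0.082], [-0.098, 0.079], [-0.079, 0.068], [0.03, 0.23], [0.053, 0.179], [0.09, 0.085]]
0.1 [[-0.176, 0.083], [-0.155, 0.077], [-0.142, 0.073], [-0.13, 0.079], [-0.083, 0.06], [-0.069, 0.065], [-0.049, 0.074], [-0.028, 0.07], [-0.007, 0.075], [0.015, 0.065], [0.027, 0.234], [0.032, 0.073], [0.042, 0.216], [0.05, 0.219], [0.066, 0.065]]
```

apply_moves([
  {"xyz":[-12,0,5],"turn":[0,0,0],"grip":0},
  {"xyz":[-23,0,11],"turn":[0,0,0],"grip":0},
  {"xyz":[-34,0,18],"turn":[0,0,0],"grip":0},
  {"xyz":[-45,0,26],"turn":[0,0,0],"grip":0},
  {"xyz":[-54,0,35],"turn":[0,0,0],"grip":0},
  {"xyz":[-63,0,45],"turn":[0,0,0],"grip":0},
  {"xyz":[-70,0,55],"turn":[0,0,0],"grip":0},
  {"xyz":[-77,0,67],"turn":[0,0,0],"grip":0},
  {"xyz":[-82,0,79],"turn":[0,0,0],"grip":0},
  {"xyz":[-86,0,91],"turn":[0,0,0],"grip":0},
  {"xyz":[-88,0,101],"turn":[0,0,0],"grip":0},
  {"xyz":[-88,0,103],"turn":[0,0,0],"grip":0},
])

```text
clock: 13.47
tcp_pos: [0.5618, 0.1136, 0.0923]
orientation: [-0.001, 0.776, 0.631, -0.002]
wrist_force: [0.1, -0.7, 0.6]
finger_gap: -0.0001
grip_force: 0.6
```

apply_moves([
  {"xyz":[-1,0,4],"turn":[0,0,0],"grip":0},
  {"xyz":[-1,0,8],"turn":[0,0,0],"grip":0},
  {"xyz":[-1,0,11],"turn":[0,0,0],"grip":0},
  {"xyz":[-1,0,13],"turn":[0,0,0],"grip":0},
  {"xyz":[-1,0,14],"turn":[0,0,0],"grip":0},
  {"xyz":[-1,0,14],"turn":[0,0,0],"grip":0},
])

```text
clock: 13.97
tcp_pos: [0.5629, 0.1134, 0.0802]
orientation: [-0.0, 0.776, 0.631, 0.0]
wrist_force: [0.2, -0.3, 0.6]
finger_gap: 0.0001
grip_force: 0.0
```

apply_moves([
  {"xyz":[0,0,1],"turn":[0,0,0],"grip":0},
  {"xyz":[0,0,2],"turn":[0,0,0],"grip":0},
  {"xyz":[0,0,2],"turn":[0,0,0],"grip":0},
  {"xyz":[0,0,2],"turn":[0,0,0],"grip":0},
])

```text
clock: 14.3
tcp_pos: [0.563, 0.1133, 0.0785]
orientation: [0.0, 0.776, 0.631, 0.0]
wrist_force: [-0.6, -0.3, 2.7]
finger_gap: 0.0001
grip_force: 1.2
```

apply_moves([
  {"xyz":[0,0,1],"turn":[0,0,0],"grip":0},
  {"xyz":[0,0,1],"turn":[0,0,0],"grip":0},
  {"xyz":[0,0,1],"turn":[0,0,0],"grip":0},
])

```text
clock: 14.55
tcp_pos: [0.563, 0.1133, 0.0785]
orientation: [0.0, 0.776, 0.631, 0.001]
wrist_force: [-1.6, -0.3, 9.4]
finger_gap: 0.0002
grip_force: 4.4
```

Lid contact is solid at the shut height. I'll back off and go above the knob.

Run:
```python
from h import *
print(to([.478,-.078,.22]))
```

```text
[-204.5  -44.2 -141.6]
```

apply_moves([
  {"xyz":[0,0,-35],"turn":[0,0,0],"grip":0},
  {"xyz":[0,0,-75],"turn":[0,0,0],"grip":0.5},
  {"xyz":[0,0,-115],"turn":[0,0,0],"grip":1},
  {"xyz":[-15,-4,-142],"turn":[0,0,0],"grip":1},
  {"xyz":[-45,-10,-142],"turn":[0,0,0],"grip":1},
  {"xyz":[-80,-18,-142],"turn":[0,0,0],"grip":1},
  {"xyz":[-115,-26,-142],"turn":[0,0,0],"grip":1},
  {"xyz":[-150,-34,-142],"turn":[0,0,0],"grip":1},
  {"xyz":[-180,-40,-142],"turn":[0,0,0],"grip":1},
  {"xyz":[-200,-44,-142],"turn":[0,0,0],"grip":1},
  {"xyz":[-204,-44,-142],"turn":[0,0,0],"grip":1},
  {"xyz":[-204,-44,-142],"turn":[0,0,0],"grip":1},
])

```text
clock: 15.55
tcp_pos: [0.478, -0.0786, 0.2193]
orientation: [-0.0, 0.777, 0.63, 0.0]
wrist_force: [0.3, 0.4, 0.4]
finger_gap: 0.0855
grip_force: 0.0
```

Run:
```python
from h import *
t,r,s=pose(); print(t,s['finger_gap'],s['clock'])
c=snap('wrist','w5'); snap('top','t5')
ex=np.array([np.cos(-.205),np.sin(-.205)]); ey=np.array([-ex[1],ex[0]]); bx=np.array([.5875,.140])
c2=load('t5');P=cloud(c2).reshape(-1,3); d=P[:,:2]-bx; a,y=d@ex,d@ey
for n,k in dict(hinge=(abs(a+.09)<.02)&(abs(y-.07)<.01),edge=(abs(a+.09)<.02)&(abs(y+.075)<.008),lid0=(abs(a)<.02)&(abs(y-.03)<.02)).items(): print(n,np.median(P[k][:,2]))
```

```text
[ 0.47797969 -0.07860231  0.21929449] 0.08546015630154855 15.55
hinge 0.07891100768278436
edge 0.07857710024125675
lid0 0.07950354601962473
```

View pics/w5.png

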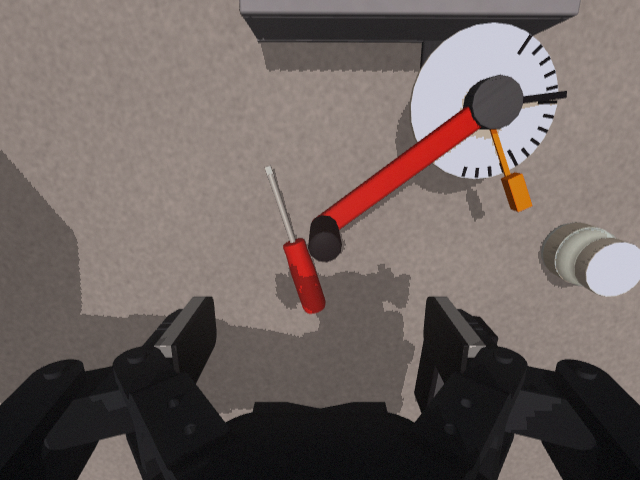

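The lid is shut. The knob top is at (324,247), the pivot cap at (497,102), the pointer tip at (566,94), the marker's inner end at (509,177) and its outer end at (520,208).

Run:
```python
from h import *
c=load('w5')
ex=np.array([np.cos(-.205),np.sin(-.205)]); ey=np.array([-ex[1],ex[0]])
k=world(c,325,247,.148)[:2]; p=world(c,497,101,.104)[:2]; q=world(c,566,94,.087)[:2]
m1=world(c,512,177,.09)[:2]; m2=world(c,521,208,.09)[:2]
print('knob',k,'piv',p,np.linalg.norm(k-p),'ptr',q,np.linalg.norm(q-p),'mk',m1,m2,np.linalg.norm(m1-p),np.linalg.norm(m2-p))
an=lambda d:np.arctan2(-(d@ex),-(d@ey))
th0=an(k-p); thp=an(q-p)+np.radians(150); print('clamp',th0,thp,'marker',[an(m-p)+np.radians(150) for m in(m1,m2)])
print('depth z',world(c,497,101),world(c,325,250),'to knob',to([*k,.11]))
```

```text
knob [ 0.48045066 -0.07704988] piv [ 0.61416796 -0.01273755] 0.1483792137429244 ptr [ 0.67145472 -0.01843046] 0.05756893556024128 mk [ 0.62827254 -0.06981954] [ 0.63375598 -0.09549598] 0.05879874812288557 0.08504497738382764
clamp 0.9174985073448072 0.9412479178502966 marker [np.float64(2.1707527363994745), np.float64(2.1805817797646934)]
depth z [ 0.61520096 -0.01275941  0.10183873] [ 0.4800991  -0.07868082  0.14901395] to knob [  0.4   1.8 109.2]
```

apply_moves([
  {"xyz":[0,1.5,20],"turn":[0,0,0],"grip":1},
  {"xyz":[0,1.5,45],"turn":[0,0,0],"grip":1},
  {"xyz":[0,1.5,70],"turn":[0,0,0],"grip":1},
  {"xyz":[0,1.5,90],"turn":[0,0,0],"grip":1},
  {"xyz":[0,1.5,103],"turn":[0,0,0],"grip":1},
  {"xyz":[0,1.5,108],"turn":[0,0,0],"grip":1},
  {"xyz":[0,1.5,108],"turn":[0,0,0],"grip":1},
])

```text
clock: 16.23
tcp_pos: [0.4791, -0.0764, 0.1099]
orientation: [-0.001, 0.775, 0.632, -0.001]
wrist_force: [0.3, 0.4, 0.6]
finger_gap: 0.0854
grip_force: 0.0
```

apply_moves([
  {"xyz":[0,0,0],"turn":[0,0,0],"grip":0.5},
  {"xyz":[0,0,0],"turn":[0,0,0],"grip":0.4},
  {"xyz":[0,0,0],"turn":[0,0,0],"grip":0.3},
  {"xyz":[0,0,0],"turn":[0,0,0],"grip":0.2},
  {"xyz":[0,0,0],"turn":[0,0,0],"grip":0.15},
  {"xyz":[0,0,0],"turn":[0,0,0],"grip":0.15},
  {"xyz":[0,0,0],"turn":[0,0,0],"grip":0.15},
  {"xyz":[0,0,0],"turn":[0,0,0],"grip":0.15},
  {"xyz":[0,0,0],"turn":[0,0,0],"grip":0.15},
  {"xyz":[0,0,0],"turn":[0,0,0],"grip":0.15},
], force=25)

```text
clock: 17.07
tcp_pos: [0.4806, -0.0781, 0.1121]
orientation: [0.001, 0.776, 0.631, 0.001]
wrist_force: [0.6, 0.2, 4.3]
finger_gap: 0.0212
grip_force: 26.3
```

Run:
```python
from h import *
t,r,s=pose(); print(t,s['finger_gap'],s['grip_force'],s['wrist_force'])
M=r.as_matrix(); print(M.round(3)); p=np.array([.615,-.0135])
k=(t[:2]-p)@M[:2,:2]; print(k,np.linalg.norm(k)); th0=np.arctan2(-k[1],-k[0]); print(th0)
for th in np.r_[np.arange(th0,2.18,.1),2.18]: print(th.round(2),(np.array([-.15*np.cos(th)+.15*np.cos(th0),-.15*np.sin(th)+.15*np.sin(th0)])*1000).round(1))
```

```text
[ 0.48058705 -0.07811159  0.11208374] 0.02119871951950207 26.265089213848114 [0.57136507 0.2405448  4.33201575]
[[ 0.204  0.979  0.002]
 [ 0.979 -0.204 -0.   ]
 [ 0.     0.002 -1.   ]]
[-0.09062671 -0.11844083] 0.1491356078197663
0.9176604150797623
0.92 [0. 0.]
1.02 [12.3 -8.5]
1.12 [ 25.5 -15.7]
1.22 [ 39.3 -21.6]
1.32 [ 53.6 -26.1]
1.42 [ 68.3 -29.1]
1.52 [ 83.2 -30.7]
1.62 [ 98.2 -30.7]
1.72 [113.1 -29.3]
1.82 [127.8 -26.3]
1.92 [142.1 -21.9]
2.02 [156.  -16.1]
2.12 [169.2  -9. ]
2.18 [177.   -3.9]
```

apply_moves([
  {"xyz":[6,-4,0],"turn":[0,0,0],"grip":0.15},
  {"xyz":[18,-12,0],"turn":[0,0,0],"grip":0.15},
  {"xyz":[32,-19,0],"turn":[0,0,0],"grip":0.15},
  {"xyz":[46,-24,0],"turn":[0,0,0],"grip":0.15},
  {"xyz":[61,-28,0],"turn":[0,0,0],"grip":0.15},
  {"xyz":[76,-30,0],"turn":[0,0,0],"grip":0.15},
  {"xyz":[91,-31,0],"turn":[0,0,0],"grip":0.15},
  {"xyz":[106,-30,0],"turn":[0,0,0],"grip":0.15},
  {"xyz":[120,-28,0],"turn":[0,0,0],"grip":0.15},
  {"xyz":[135,-24,0],"turn":[0,0,0],"grip":0.15},
  {"xyz":[149,-19,0],"turn":[0,0,0],"grip":0.15},
  {"xyz":[156,-16,0],"turn":[0,0,0],"grip":0.15},
])

```text
clock: 18.07
tcp_pos: [0.4986, 0.077, 0.1121]
orientation: [0.004, 0.776, 0.631, 0.0]
wrist_force: [4.4, -9.9, 2.9]
finger_gap: 0.0215
grip_force: 26.2
```

apply_moves([
  {"xyz":[7,3.5,0],"turn":[0,0,0],"grip":0.15},
  {"xyz":[13,7,0],"turn":[0,0,0],"grip":0.15},
  {"xyz":[18,10,0],"turn":[0,0,0],"grip":0.15},
  {"xyz":[21,12,0],"turn":[0,0,0],"grip":0.15},
  {"xyz":[21,12,0],"turn":[0,0,0],"grip":0.15},
  {"xyz":[21,12,0],"turn":[0,0,0],"grip":0.15},
])

```text
clock: 18.57
tcp_pos: [0.5143, 0.0942, 0.1121]
orientation: [0.003, 0.776, 0.63, 0.0]
wrist_force: [5.4, -7.2, 2.5]
finger_gap: 0.0216
grip_force: 26.2
```

Run:
```python
from h import *
t,r,s=pose(); print(t,s['finger_gap'],s['grip_force'],s['wrist_force'])
M=r.as_matrix(); p=np.array([.615,-.0135])
k=(t[:2]-p)@M[:2,:2]; print(k,np.linalg.norm(k),np.arctan2(-k[1],-k[0]))
c=snap('top','t6'); i=c['color'][180:300,210:330]; cv2.imwrite('pics/crop6.png',cv2.resize(i,None,fx=5,fy=5,interpolation=cv2.INTER_CUBIC))
```

```text
[0.51429958 0.09416135 0.11213558] 0.021614659899108508 26.249839961528778 [ 5.4294927  -7.15082381  2.51931726]
[ 0.08470864 -0.12064416] 0.1474129134439988 2.182954584273225
```

View pics/crop6.png

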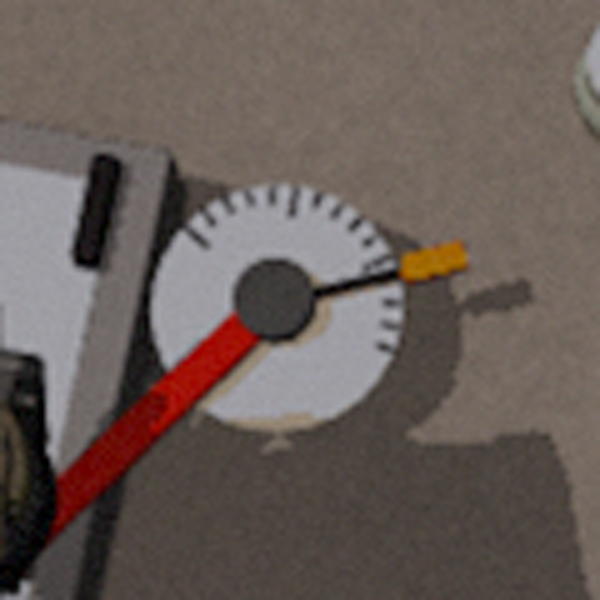

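In the crop the pointer tip is at (397,274) and the marker's inner end at (402,267). The pointer is about 2° (2 mm) past it, which is inside tolerance. I'll nudge it back slightly and then release.

apply_moves([
  {"xyz":[-2,-1.5,0],"turn":[0,0,0],"grip":0.15},
  {"xyz":[-5,-3.5,0],"turn":[0,0,0],"grip":0.15},
  {"xyz":[-5,-3.5,0],"turn":[0,0,0],"grip":0.15},
  {"xyz":[-5,-3.5,0],"turn":[0,0,0],"grip":0.15},
])

```text
clock: 18.95
tcp_pos: [0.5101, 0.09, 0.1121]
orientation: [0.003, 0.776, 0.63, 0.001]
wrist_force: [6.6, -7.5, 2.2]
finger_gap: 0.0215
grip_force: 26.1
```

Run:
```python
from h import *
t,r,s=pose(); print(t,s['wrist_force'])
M=r.as_matrix(); p=np.array([.615,-.0135])
k=(t[:2]-p)@M[:2,:2]; print(k,np.linalg.norm(k),np.arctan2(-k[1],-k[0]))
```

```text
[0.51006017 0.09000177 0.11214518] [ 6.5506401  -7.53405616  2.18811435]
[ 0.0797354  -0.12396073] 0.14739062959702573 2.142398388011026
```

apply_moves([
  {"xyz":[0,0,0],"turn":[0,0,0],"grip":0.35},
  {"xyz":[0,0,0],"turn":[0,0,0],"grip":0.5},
  {"xyz":[0,0,0],"turn":[0,0,0],"grip":0.8},
  {"xyz":[0,0,0],"turn":[0,0,0],"grip":0.8},
  {"xyz":[0,0,0],"turn":[0,0,0],"grip":0.8},
  {"xyz":[0,0,-15],"turn":[0,0,0],"grip":0.8},
  {"xyz":[0,0,-45],"turn":[0,0,0],"grip":0.8},
  {"xyz":[0,0,-80],"turn":[0,0,0],"grip":0.8},
  {"xyz":[0,0,-115],"turn":[0,0,0],"grip":0.8},
  {"xyz":[0,0,-140],"turn":[0,0,0],"grip":0.8},
  {"xyz":[0,0,-150],"turn":[0,0,0],"grip":0.8},
  {"xyz":[0,0,-150],"turn":[0,0,0],"grip":0.8},
])

```text
clock: 19.95
tcp_pos: [0.5087, 0.0922, 0.2639]
orientation: [0.001, 0.776, 0.631, 0.002]
wrist_force: [0.4, 0.2, 0.1]
finger_gap: 0.0684
grip_force: 0.0
```

Run:
```python
from h import *
t,r,s=pose(); print(t,s['wrist_force'])
c=snap('top','t7'); i=c['color'][180:300,210:330]; cv2.imwrite('pics/crop7.png',cv2.resize(i,None,fx=5,fy=5,interpolation=cv2.INTER_CUBIC))
```

```text
[0.50868256 0.09222894 0.26386986] [0.39241118 0.16559339 0.09097843]
```

View pics/crop7.png

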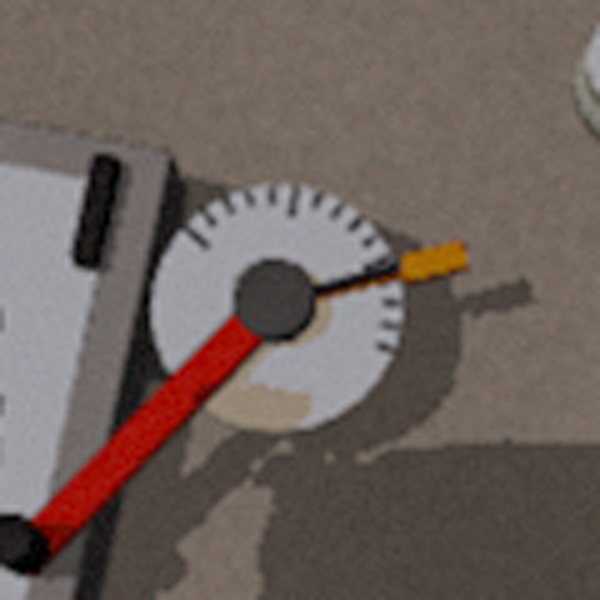

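The arm is released. The pointer tip at (397,266) meets the marker's inner end at (402,267), the marker has not moved, and the lid is shut. I'm handing in.

```bash
python3 -c "
from h import *
print(ticket.hand_in())"
```

```text
the job is handed in; nothing more can be done
None
```

I handed the job in at about 20 s; the hand-in returned no verdict. My last measurements had the amplifier flat and crosswise on the mat within about 1 mm, the lid shut, the clamp pointer at the orange marker, and the arm clear.

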